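# Charge a milling jar with grinding balls

### The arm

A 6-joint arm with a two-finger parallel gripper is mounted at the origin on the work surface. World frame = base frame: x ahead of the robot, y to its left, z up, the work surface at z = 0. Lengths are in m, angles in rad, forces in N, time in s.
With the tool pointing down it reaches from about 0.35 to 0.8 m from the base axis. Payload 7.3 kg.
Tool frame: the origin (TCP) lies between the finger pads; the fingertips stand 25 mm ahead of it and the grasp point (between the pads) lies 6 mm ahead of it (r.tip_extent is the distance from the TCP to the fingertips, in m); z points along the fingers, y is the line along which they close (so a half turn about z gives the same grasp; the last joint's range is limited). The gripper opens to 85 mm and grips with 20 to 120 N. Pads are 22 mm wide; open, the fingers measure 114 mm over their backs; the gripper's body (76 mm by 85 mm) begins 54 mm behind the grasp point. The pads swing forward as they close: fully open they stand 13 mm farther back than shut.
Start: joints at [-1.372, 0.342, 1.524, -0, 1.275, -0.146], TCP at [0.177, -0.494, 0.228] pointing down, gripper open.
Joint ranges: [-2.53, 2.53], [-0.77, 2.02], [0.04, 2.7], [-1, 4.14], [0.28, 2.66], [-3.11, 3.11]. Speed limits (rad/s): [2.57, 2.57, 3.14, 3.14, 3.14, 3.14].

### API

Orientations are given as a unit quaternion [x, y, z, w].
In Python, from workcell import r, command_gripper, optics gives the robot as it stands. The module is installed in compiled form; this text tells all that it offers. Calls block until the motion is done:
- r.reach(position, orientation): joint-space move of the TCP to a pose.
- r.move_straight(position, orientation=None, speed=0.15, max_force=None): straight line of the TCP; orientation=None keeps the orientation; speed is the mean speed in m/s. With max_force (N) it stops when the force on the tool has changed by that much, and returns True; else False.
- r.movej(angles): joint-space move.
- command_gripper(opening, force=None): finger opening in m; force is the grip in N (None keeps the last); returns when the fingers have stopped.
- r.hold(seconds).
- r.solve_ik(position, orientation): joint angles nearest the present ones, or None.
- r.read_state(): the state.
- optics.get_image(name): name is "scene" or "top"; returns (picture, depth): 400x640x3 uint8, red, green, blue; 400x640 float32, m along the optical axis (not along the pixel's ray), 0 where there is no reading.
- optics.camera_model(name): a dict with "K" (3x3 intrinsics, pixels), "R" (3x3) and "t" (3): a world point X has camera coordinates R X + t. Camera axes: x right, y down, z forward; pixel columns grow to the right and rows downward; lengths in m; the calibration is good to about 2 mm. A picture is of the moment at which its call begins. camera_model takes no time and is no camera call.
A pose or a line that the arm cannot do raises r.PlanningError and nothing moves.
- r.finish_job(): hands the job in; it is judged then, once.
The state is a dict: "time_s": time; "joint_positions": joint angles; "dq": joint speeds; "tau": joint torques, N m; "eef_pos": TCP position; "eef_rot": TCP orientation; "contact_force": force on the tool from outside, world axes, zero at the start; "torque": the same for the moment, N m; "grip_width": finger opening in m; "grip_force": force on a finger pad.
Only numpy, scipy, OpenCV 4.12 (cv2) and the standard library are available. Lean on these libraries where they do the work, as an engineer would, in place of code of your own. Each camera call takes 0.05 s, during which the arm holds its last target. There are 200 camera calls.

### The job

Pour all six porcelain grinding balls from the steel cup into the middle-sized of the three white milling jars, then stand the empty cup upright with its whole foot on the cork mat. Leave the jars standing about where they are and do not disturb the other things on the table.

Things in the scene. Friction and masses are not known exactly. Their poses are not given: they have to be found in the camera images.
- cup: The dosing cup: a flared round cup of sheet steel, 50 mm high, outer diameter 72 mm at the foot and 120 mm at the rim (wall 3 mm, inner floor 4 mm up, so the wall leans out about 26 degrees), with one straight dark bar handle. It weighs about 160 g without the balls and holds the six balls. Origin: centre of its underside; z up along its axis, the handle points along its -x.
- cup_handle (a point): Grip point on the cup's handle: a level bar 16 mm wide, 22 mm tall (29 to 51 mm above the cup's underside) that runs from 52 to 156 mm from the cup's axis along the cup's -x; this point is the bar's centre line 110 mm from the cup's axis, 40 mm above its underside. Axes as the cup's.
- cup_rim (a point): Centre of the cup's round mouth, in the plane of its rim, 50 mm above its underside; the rim's outer radius is 60 mm. Axes as the cup's.
- jar_medium: The middle-sized of three look-alike open white porcelain milling jars (plain straight-sided round pots): 110 mm outer diameter, 85 mm high, 5 mm wall, inner floor 6 mm up. It stands loose. Origin: centre of its underside; z up.
- jar_small: The small white porcelain jar: 80 mm outer diameter, 66 mm high, 5 mm wall. Origin: centre of its underside; z up. Not to be used.
- jar_large: The large white porcelain jar: 140 mm outer diameter, 104 mm high, 5 mm wall. Origin: centre of its underside; z up. Not to be used.
- cork_mat: Round cork mat, 140 mm in diameter, 5 mm thick, fixed to the table. Origin: centre of its underside; its top is 5 mm above.
- spray: Bystander: clear spray bottle, 72 mm in diameter, about 200 mm high. Origin: centre of its underside.
- tape_roll: Bystander: roll of paper tape lying flat, 90 mm in diameter, 24 mm high. Origin: centre of its underside.
- press_weight: Bystander: flat steel weight, 100 x 60 x 30 mm. Origin: centre of its underside.
- paste_brush: Bystander: paste brush lying flat, 160 mm long, bristles along its +x. Origin: on its underside.
- ball0_center (a point): Centre of one of the six equal white porcelain grinding balls, 24 mm in diameter, 18 g; at the start in the cup.
- ball1_center (a point): Centre of one of the six equal white porcelain grinding balls, 24 mm in diameter, 18 g; at the start in the cup.
- ball2_center (a point): Centre of one of the six equal white porcelain grinding balls, 24 mm in diameter, 18 g; at the start in the cup.
- ball3_center (a point): Centre of one of the six equal white porcelain grinding balls, 24 mm in diameter, 18 g; at the start in the cup.
- ball4_center (a point): Centre of one of the six equal white porcelain grinding balls, 24 mm in diameter, 18 g; at the start in the cup.
- ball5_center (a point): Centre of one of the six equal white porcelain grinding balls, 24 mm in diameter, 18 g; at the start in the cup.
There are look-alikes about, which are no part of the job. What is meant by the cork_mat is not purple, and is the smaller of those in its own colour. Leave any orange look-alike of the cup alone.

How it is judged:
By the outcome, as a careful person would: the job done as asked, in the order asked, and still so for the second after the job is handed in, with the robot touching nothing.
It also fails if it takes over 51 s, if anything falls off the work surface, if the arm or the gripper's body presses on something with over 40 N, if the wrist force passes 120 N, or if a joint passes its speed limit or range.

## Working session

There is one attempt and no reset: what is moved stays moved. The work goes in short steps, each a Python script; the robot and the scene stay as the last script left them, time stands still between calls to the robot, and variables do not carry over. Pictures are saved under pics/ and viewed, at most 10 in all, crops included, and the job is handed in when it is done.

```bash
mkdir -p pics; cat > h.py <<'E'
import numpy as np, cv2
from workcell import r, command_gripper, optics
def snap(n):
    im,d=optics.get_image(n); np.savez(f'{n}.npz',im=im,d=d); return im,d
def pts(n,d):
    c=optics.camera_model(n);K,R,t=c['K'],np.array(c['R']),np.array(c['t'])
    v,u=np.mgrid[:d.shape[0],:d.shape[1]]
    p=np.stack([u,v,np.ones_like(u)],-1)@np.linalg.inv(K).T*d[...,None]
    return (p-t)@R
def ray(n,u,v,z):
    c=optics.camera_model(n);K,R,t=c['K'],np.array(c['R']),np.array(c['t'])
    o=-R.T@t; w=R.T@np.linalg.inv(K)@[u,v,1]; return o+w*(z-o[2])/w[2]
E
python3 - <<'E'
from h import *
for n in('scene','top'):
    im,d=snap(n); cv2.imwrite(f'pics/{n}0.png',im[...,::-1])
    c=optics.camera_model(n);print(n,np.round(-np.array(c['R']).T@c['t'],3),np.round(c['K'],1).tolist())
print(r.read_state()['eef_rot'])
E
```

```text
scene [ 1.056 -0.503  0.729] [[396.4, 0.0, 326.2], [0.0, 396.4, 195.3], [0.0, 0.0, 1.0]]
top [0.345 0.007 1.499] [[471.6, 0.0, 322.6], [0.0, 471.6, 201.8], [0.0, 0.0, 1.0]]
[ 9.85178289e-01  1.71532252e-01 -7.97562330e-06 -6.52698504e-04]
```

View pics/scene0.png

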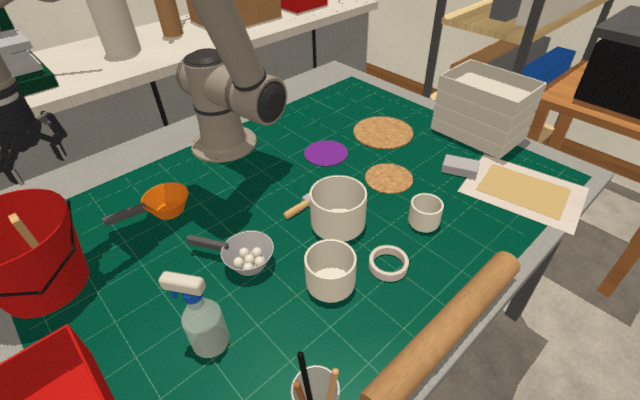

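View pics/top0.png

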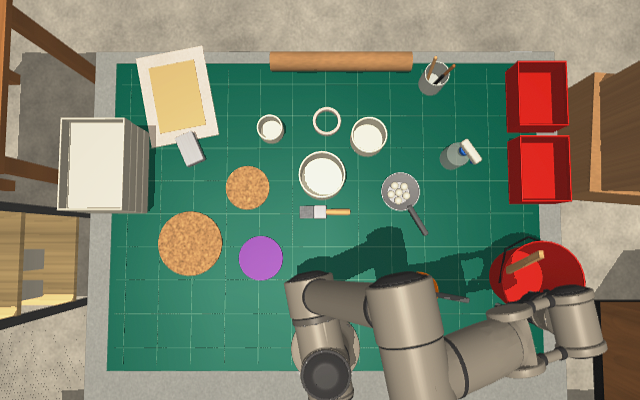

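The scene picture shows the steel cup with balls at (248,253), the orange decoy at (165,203), the jars at (338,208) large, (330,270) medium and (426,212) small, and the cork mats at (389,178) and (383,132). 

In the top view, candidates are:
- **Cup:** steel (400,190) with balls, or orange (425,285). I choose the steel one.
- **Jar:** (270,128) small, (368,135) medium, (322,175) large. I choose (368,135).
- **Mat:** small cork (248,187), large cork (190,243), purple (261,258). I choose (248,187).

```bash
cat > m.py <<'E'
from h import *
def circ(P):
    A=np.c_[2*P[:,:2],np.ones(len(P))];s=np.linalg.lstsq(A,(P[:,:2]**2).sum(1),rcond=None)[0]
    return s[:2],np.sqrt(s[2]+s[:2]@s[:2])
if __name__=='__main__':
    D=np.load('top.npz');im,d=D['im'],D['d'];P=pts('top',d);Z=P[...,2]
    hsv=cv2.cvtColor(im,cv2.COLOR_RGB2HSV)
    g=((hsv[...,0]>60)&(hsv[...,0]<95)&(hsv[...,1]>90))
    for n,(u,v),h,R in (('cup',(400,190),.05,24),('med',(368,135),.085,26),('large',(322,175),.104,32),('small',(270,128),.066,22),('mat',(248,187),.005,32),('bigmat',(190,243),.005,40),('tape',(327,121),.024,18),('spray',(455,153),.2,30)):
        m=np.zeros(d.shape,np.uint8);cv2.circle(m,(u,v),R,1,-1);m=(m>0)
        top=np.percentile(Z[m],95)
        k=(m&~g).astype(np.uint8)
        c=max(cv2.findContours(k,0,cv2.CHAIN_APPROX_NONE)[0],key=cv2.contourArea)[:,0]
        q=np.array([ray('top',a,b,h) for a,b in c])
        s=m&(abs(Z-h)<.004)
        print(n,'zmax',round(float(top),3),'contour',*[np.round(x,3) for x in circ(q)],'rimdepth',s.sum(),*[np.round(x,3) for x in circ(P[s])] if s.sum()>10 else '')
    # handle: dark pixels near cup
    m=np.zeros(d.shape,bool);m[205:240,403:432]=1
    k=m&~g&(im.max(2)<110)&(Z>.03)&(Z<.065)
    q=P[k];c,e=np.linalg.eigh(np.cov(q[:,:2].T));print('handle',k.sum(),q.mean(0),e[:,1],np.ptp(q[:,:2]@e[:,1]),np.percentile(Z[k],[5,50,95]))
    S=np.load('scene.npz')['im'];a=cv2.resize(im[100:260,210:490],None,fx=2.1,fy=2.1,interpolation=2);b=cv2.resize(S[150:310,180:460],None,fx=2.1,fy=2.1)
    cv2.imwrite('pics/crop1.png',cv2.resize(np.vstack([a,b]),None,fx=.85,fy=.85)[...,::-1])
E
python3 m.py
```

```text
cup zmax 0.05 contour [ 0.483 -0.23 ] 0.06 rimdepth 181 [ 0.484 -0.23 ] 0.058
med zmax 0.084 contour [ 0.649 -0.129] 0.058 rimdepth 154 [ 0.656 -0.131] 0.052
large zmax 0.103 contour [0.528 0.012] 0.071 rimdepth 193 [0.532 0.013] 0.067
small zmax 0.066 contour [0.677 0.171] 0.043 rimdepth 112 [0.683 0.174] 0.037
mat zmax 0.009 contour [0.501 0.25 ] 0.07 rimdepth 1920 [0.502 0.248] 0.067
bigmat zmax 0.013 contour [0.325 0.429] 0.101 rimdepth 2829 [0.325 0.429] 0.086
tape zmax 0.027 contour [ 0.711 -0.003] 0.045 rimdepth 172 [ 0.713 -0.003] 0.041
spray zmax 0.196 contour [ 0.57  -0.371] 0.046 rimdepth 127 [ 0.583 -0.404] 0.022
handle 134 [ 0.39729371 -0.28025914  0.04806591] [-0.86405617 -0.5033954 ] 0.10383497104809822 [0.03430204 0.04952108 0.05498493]
```

View pics/crop1.png

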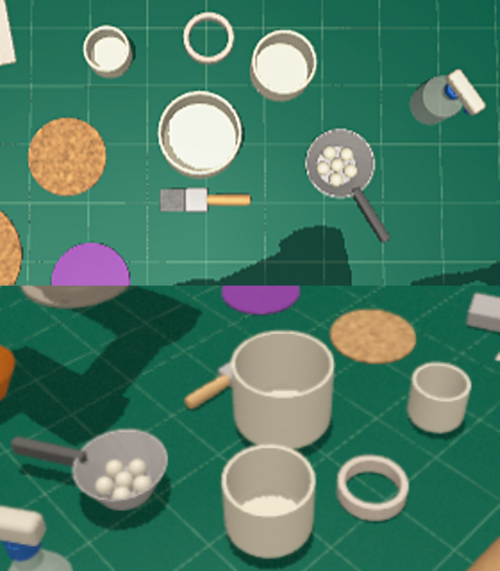

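The crop confirms the steel cup holds six balls, with its handle pointing lower right. The medium jar is up-left of it (crop 284,65), between the large jar and the spray. The sizes fit: rim radii 60, 55, 70 and 40 mm, heights 50, 85, 104 and 66 mm, mat radius 70 mm. Next I search for a reachable way to pour.

```bash
cat > plan.py <<'E'
from h import *
from scipy.spatial.transform import Rotation as Ro
CUP=np.array([.484,-.230,0]);YAW=np.radians(30.2);JAR=np.array([.656,-.131,0]);MAT=np.array([.502,.249,.005])
def toolR(al,f): # tool axes in cup frame
    z=np.array([np.sin(al),0,-np.cos(al)]);y=np.array([0,f,0.]);return np.c_[np.cross(y,z),y,z]
def tcp(o,Rc,al,f,g=.11):
    T=toolR(al,f);return o+Rc@(np.array([-g,0,.04])-.006*T[:,2]),Ro.from_matrix(Rc@T).as_quat()
def Rz(a):return Ro.from_euler('z',a).as_matrix()
def pour(be,de,th,s,zl,jar=JAR):
    d=np.array([np.cos(be),np.sin(be),0]);ax=np.cross([0,0,1],d)
    Rc=Ro.from_rotvec(ax*th).as_matrix()@Rz(be-de)
    L=jar+s*d+[0,0,zl];return L-Rc@np.array([.06*np.cos(de),.06*np.sin(de),.05]),Rc
SCH=[(0,.20),(20,.17),(40,.135),(55,.12),(65,.115),(75,.115),(85,.115),(95,.115),(105,.12)]
E
cat > s.py <<'E'
from plan import *
import time
t0=time.time();n=0;res=[]
for al in np.radians([0,25,45]):
  for f in (1,-1):
    g0=r.solve_ik(*tcp(CUP,Rz(YAW),al,f))
    if g0 is None: continue
    for de in np.radians([-90,-60,-30,0,30,60,90]):
      for be in np.radians(np.arange(-180,180,20)):
        Q=[np.array(g0)];ok=1
        for th,z in SCH[::-1]:
            q=r.solve_ik(*tcp(*pour(be,de,np.radians(th),-.015,z),al,f));n+=1
            if q is None: ok=0;break
            Q.insert(1,np.array(q))
        if ok:
            J=np.abs(np.diff(Q,axis=0)); res.append((J[1:].max(),J[0].max(),*np.degrees([al,de,be]).round(),f))
    if time.time()-t0>400: break
res.sort();print(n,time.time()-t0,len(res))
for x in res[:25]:print(np.round(x,2))
E
timeout 560 python3 s.py
```

```text
Traceback (most recent call last):
  File "s.py", line 12, in <module>
    q=r.solve_ik(*tcp(*pour(be,de,np.radians(th),-.015,z),al,f));n+=1
ValueError: time passes only in moves, steps and waits
```

```bash
python3 - <<'E'
from plan import *
import traceback,time
t=time.time()
for i in range(400):
    try: q=r.solve_ik(*tcp(CUP,Rz(YAW),0,1))
    except Exception as e: print(i,e,time.time()-t); break
print(q)
try: print(r.solve_ik(*tcp(*pour(.5,1.57,0,-.015,.2),0,1)), r.read_state()['time_s'])
except Exception as e: print(repr(e))
E
```

```text
[-7.91998903e-01  5.02612424e-01  1.86383290e+00 -4.44089210e-16
  7.75147328e-01 -2.88988466e+00]
[-2.71824621e-01  4.00135049e-01  1.52792469e+00 -4.44089210e-16
  1.21353291e+00 -7.72620948e-01] 0.1
```

```bash
sed -i 's/^import time/import time\nE=[0]\ndef ik(p,o):\n    try: return r.solve_ik(p,o)\n    except ValueError: E[0]+=1; return None/; s/q=r.solve_ik(/q=ik(/; s/print(n,/print(E,n,/' s.py; timeout 560 python3 s.py
```

```text
[1] 2723 15.827038049697876 142
[  0.28   0.86   0.   -90.   -80.    -1.  ]
[  0.28   0.86   0.   -90.   -80.     1.  ]
[  0.29   0.55  45.   -90.   -60.    -1.  ]
[ 0.29  1.31 45.    0.   80.   -1.  ]
[  0.3    1.49   0.   -60.   -80.     1.  ]
[  0.3    1.49   0.   -60.   -80.    -1.  ]
[  0.31   1.26  25.   -90.   -80.    -1.  ]
[  0.31   5.03  25.   -90.   -80.     1.  ]
[  0.32   2.11   0.   -30.   -80.    -1.  ]
[  0.32   2.11   0.   -30.   -80.     1.  ]
[  0.32   0.44  45.   -90.   -40.    -1.  ]
[  0.32   2.67   0.     0.   -80.    -1.  ]
[  0.32   2.67   0.     0.   -80.     1.  ]
[  0.32   3.19   0.    30.   -80.     1.  ]
[   0.33    1.7    45.      0.   -100.      1.  ]
[  0.33   0.72  45.   -90.   -80.    -1.  ]
[ 0.33  0.76 45.    0.   60.   -1.  ]
[   0.34    2.1    25.      0.   -120.      1.  ]
[   0.34    1.96   25.     30.   -100.      1.  ]
[   0.34    1.96   25.     30.   -100.     -1.  ]
[   0.34    1.84    0.     90.   -100.     -1.  ]
[   0.34    4.44    0.     90.   -100.      1.  ]
[   0.35    2.3     0.     60.   -100.     -1.  ]
[   0.35    3.99    0.     60.   -100.      1.  ]
[   0.35    2.25   25.      0.   -100.      1.  ]
```

```bash
cat >> plan.py <<'E'
AL,F,BE,DE=np.radians(45),-1,np.radians(-80),np.radians(-90)
def P(*a):return tcp(*a,AL,F)
E
python3 - <<'E'
from plan import *
S=np.load('scene.npz')['im'];hsv=cv2.cvtColor(S,cv2.COLOR_RGB2HSV)
D=np.load('scene.npz')['d'];W=pts('scene',D)
m=np.zeros(D.shape,bool);m[180:225,135:195]=1
k=m&(hsv[...,0]<20)&(hsv[...,1]>180)&(W[...,2]>.01)&(W[...,2]<.07);print('orange',k.sum(),np.median(W[k],0),np.percentile(W[k],[2,98],axis=0).round(3))
m=np.zeros(D.shape,bool);m[300:355,180:230]=1
k=m&(W[...,2]>.03)&(W[...,2]<.1);print('spray',np.percentile(W[k],[5,50,95],axis=0).round(3))
up=np.array([0,0,.1])
L=[('pre',P(CUP+up,Rz(YAW))),('grasp',P(CUP,Rz(YAW))),('lift',P(CUP+[0,0,.17],Rz(YAW)))]
L+=[(f'p{t}',P(*pour(BE,DE,np.radians(t),-.015,z))) for t,z in SCH]
for y in (10,30,45,60): L+=[(f'matup{y}',P(MAT+[0,0,.18],Rz(np.radians(y)))),(f'mat{y}',P(MAT,Rz(np.radians(y))))]
for n,a in L: print(n,a[0].round(3),np.round(r.solve_ik(*a),2) if r.solve_ik(*a) is not None else None)
E
```

```text
orange 1019 [ 0.15116094 -0.27917642  0.0342857 ] [[ 0.125 -0.332  0.011]
 [ 0.237 -0.229  0.052]]
spray [[ 0.599 -0.434  0.035]
 [ 0.625 -0.409  0.073]
 [ 0.631 -0.372  0.098]]
pre [ 0.385 -0.287  0.144] [-1.3   0.44  1.96  0.85  1.15 -0.78]
grasp [ 0.385 -0.287  0.044] [-1.3   0.65  2.02  0.96  0.99 -1.01]
lift [ 0.385 -0.287  0.214] [-1.3   0.32  1.89  0.79  1.29 -0.63]
p0 [ 0.53  -0.077  0.194] [-0.59  0.18  2.19  1.31  0.53 -0.29]
p20 [ 0.531 -0.079  0.185] [-0.74  0.29  2.11  1.2   0.86 -0.09]
p40 [ 0.532 -0.087  0.169] [-0.85  0.48  2.02  1.18  1.14  0.02]
p55 [ 0.534 -0.098  0.166] [-0.91  0.61  1.94  1.18  1.33  0.13]
p65 [ 0.536 -0.106  0.167] [-0.93  0.7   1.89  1.18  1.45  0.21]
p75 [ 0.537 -0.115  0.171] [-0.95  0.78  1.84  1.2   1.57  0.3 ]
p85 [ 0.539 -0.125  0.174] [-0.97  0.86  1.8   1.23  1.68  0.39]
p95 [ 0.541 -0.136  0.175] [-0.98  0.94  1.76  1.26  1.78  0.48]
p105 [ 0.543 -0.146  0.179] [-0.98  1.01  1.74  1.31  1.87  0.57]
matup10 [0.389 0.229 0.229] None
mat10 [0.389 0.229 0.049] [ 0.54  0.55  2.53  3.53  0.72 -1.61]
matup30 [0.403 0.192 0.229] [ 0.02 -0.11  2.36  1.11  0.39  0.12]
mat30 [0.403 0.192 0.049] [ 0.02  0.56  2.61  2.65  0.82 -1.59]
matup45 [0.421 0.168 0.229] [-0.26 -0.03  2.28  1.08  0.76 -0.25]
mat45 [0.421 0.168 0.049] [-0.26  0.55  2.5   2.01  0.74 -1.45]
matup60 [0.445 0.15  0.229] [-0.36  0.12  2.13  0.97  1.01 -0.43]
mat60 [0.445 0.15  0.049] [-0.36  0.56  2.31  1.46  0.78 -1.18]
```

```bash
python3 - <<'E'
from plan import *
def st(n):
    s=r.read_state();print(n,round(s['time_s'],2),s['eef_pos'].round(3) if hasattr(s['eef_pos'],'round') else s['eef_pos'],round(s['grip_width'],4),np.round(s['contact_force'],1),np.round(s['torque'],2))
r.reach(*P(CUP+[0,0,.1],Rz(YAW)));st('pre')
print(r.move_straight(*P(CUP,Rz(YAW)),speed=.12,max_force=12));st('down')
command_gripper(.0,100);st('grip')
r.move_straight(*P(CUP+[0,0,.03],Rz(YAW)),speed=.06);st('lift')
a,_=snap('scene');b,_=snap('top')
cv2.imwrite('pics/l.png',np.vstack([cv2.resize(a[130:310,130:400],None,fx=1.6,fy=1.6),cv2.resize(b[130:310,270:540],None,fx=1.6,fy=1.6)])[...,::-1])
E
```

```text
pre 1.23 [ 0.385 -0.288  0.144] 0.0856 [ 0.5  1.5 -0.3] [-0.2   0.29  0.05]
False
down 2.21 [ 0.385 -0.288  0.045] 0.0851 [ 0.9 -0.6 -0.5] [-0.15  0.25  0.01]
grip 2.88 [ 0.385 -0.288  0.044] 0.0124 [-0.3 -1.8  0.9] [-0.24  0.2  -0.13]
lift 3.53 [ 0.385 -0.287  0.074] 0.0121 [-0.3 -0.3 -2.5] [-0.46  0.87  0.03]
```

View pics/l.png

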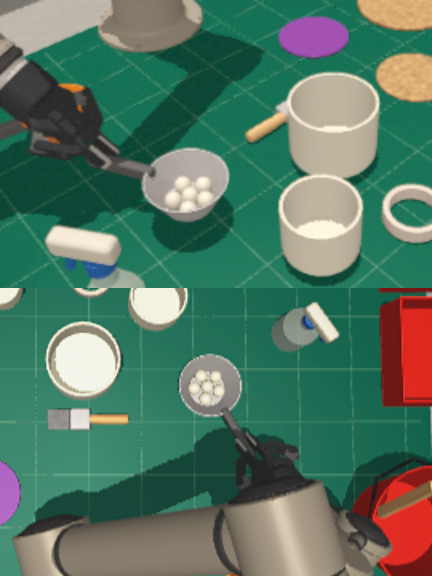

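The cup is lifted and held by its handle (crop 205,385 in the lower view), with all six balls inside and the jars untouched. I'll measure its pose in the hand, then raise it and start the pour.

```bash
cat > chk.py <<'E'
from plan import *
from m import circ
def rim(d,im,c,h,R=.075):
    W=pts('top',d);k=(np.hypot(W[...,0]-c[0],W[...,1]-c[1])<R)&(abs(W[...,2]-h)<.02)
    q=W[k];rr=np.hypot(q[:,0]-c[0],q[:,1]-c[1]);q=q[(rr>.045)&(rr<.064)]
    A=np.c_[q[:,:2]-c[:2],np.ones(len(q))];s=np.linalg.lstsq(A,q[:,2],rcond=None)[0]
    return len(q),s.round(3),circ(q)
def st(n):
    s=r.read_state();print(n,round(s['time_s'],2),np.round(s['eef_pos'],3),round(s['grip_width'],4),np.round(s['contact_force'],1),np.round(s['torque'],2))
E
python3 - <<'E'
from chk import *
D=np.load('top.npz');print(rim(D['d'],D['im'],CUP,.08))
r.move_straight(*P(CUP+[0,0,.17],Rz(YAW)),speed=.15);st('lift')
r.move_straight(*P(*pour(BE,DE,0,-.015,.20)),speed=.12);st('p0')
im,d=snap('top');o=pour(BE,DE,0,-.015,.2)[0];print('cup should',o,rim(d,im,o,o[2]+.05))
r.movej(r.solve_ik(*P(*pour(BE,DE,np.radians(15),-.015,.178))));st('p15')
a,_=snap('scene')
cv2.imwrite('pics/p.png',np.hstack([cv2.resize(a[100:310,180:440],None,fx=1.5,fy=1.5),cv2.resize(im[80:290,250:510],None,fx=1.5,fy=1.5)])[...,::-1])
E
```

```text
(356, array([-0.035, -0.008,  0.069]), (array([ 0.48458247, -0.22830787]), np.float64(0.05517258126285099)))
lift 4.72 [ 0.385 -0.287  0.213] 0.0123 [-0.6  0.1 -2.7] [-0.51  0.89 -0.03]
p0 7.0 [ 0.53  -0.077  0.194] 0.0123 [ 1.  -0.2 -1.8] [-0.18  0.93 -0.04]
cup should [ 0.64297639 -0.05713942  0.15      ] (402, array([-0.061, -0.002,  0.19 ]), (array([ 0.64258636, -0.05653513]), np.float64(0.05537150932272687)))
p15 7.4 [ 0.531 -0.079  0.187] 0.0127 [ 0.1  0.2 -3.3] [-0.34  0.95  0.04]
```

View pics/p.png

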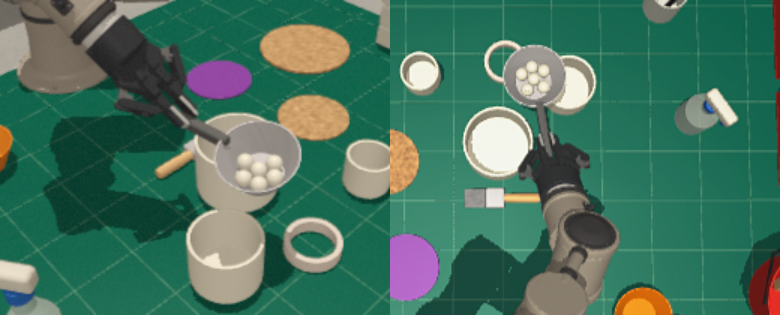

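The cup hangs beside and just above the medium jar (left crop 258,155 and jar 227,255) with all six balls in it. It droops about 3° at the nose, and its position matches the command within 1 mm. Pouring in small steps.

```bash
python3 - <<'E'
from chk import *
T,Zs=zip(*SCH)
pic=[]
for t in [25,35,45,52,58,63,67,71,75,79,84,90,97,104]:
    r.movej(r.solve_ik(*P(*pour(BE,DE,np.radians(t),-.015,np.interp(t,T,Zs)))))
    if 55<t<92:r.hold(.15)
    if t in(58,71,104):
        r.hold(.3); pic.append(optics.get_image('scene')[0][130:330,220:440]);st(t)
cv2.imwrite('pics/q.png',cv2.resize(np.hstack(pic),None,fx=1.2,fy=1.2)[...,::-1])
E
```

```text
58 9.23 [ 0.535 -0.1    0.166] 0.0125 [-0.1  0.  -2.4] [-0.79  0.88 -0.  ]
71 10.78 [ 0.537 -0.111  0.17 ] 0.0125 [-0.8 -0.  -1.7] [-0.7   0.66 -0.03]
104 13.23 [ 0.542 -0.145  0.179] 0.0125 [ 1.4  0.1 -2.3] [-0.66  0.61 -0.  ]
```

View pics/q.png

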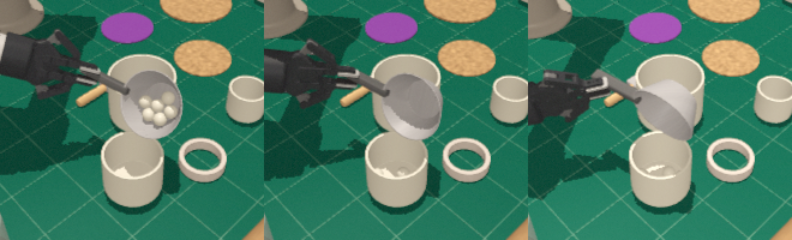

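By 71° all six balls had left the cup, and at 104° it is empty with the balls inside the medium jar (third panel, 660,165). Next I right the cup, check the count from above, and carry it to the mat.

```bash
python3 - <<'E'
from chk import *
for t,z in ((60,.14),(30,.19),(0,.23)): r.movej(r.solve_ik(*P(*pour(BE,DE,np.radians(t),-.015,z))))
st('up')
Y=np.radians(45)
r.move_straight(*P(MAT+[0,0,.18],Rz(Y)),speed=.15);st('matup')
r.move_straight(*P(MAT+[0,0,.05],Rz(Y)),speed=.12);st('mat50')
im,d=snap('top');print(rim(d,im,MAT,.105))
a,_=snap('scene')
cv2.imwrite('pics/s.png',np.vstack([cv2.resize(a[80:320,200:480],(560,480)),cv2.resize(im[100:230,220:420],None,fx=2.8,fy=2.8)])[:590+250][...,::-1][:, :][::1])
x=cv2.imread('pics/s.png');cv2.imwrite('pics/s1.png',cv2.resize(x,None,fx=.7,fy=.7))
E
```

```text
up 14.75 [ 0.531 -0.077  0.222] 0.0122 [ 0.4  0.1 -1.4] [-0.08  0.73 -0.02]
matup 16.69 [0.421 0.168 0.229] 0.0122 [-0.   0.5 -2.1] [-0.51  0.48  0.01]
mat50 17.93 [0.421 0.168 0.099] 0.0124 [ 0.7 -0.4 -1.5] [-0.5   0.51  0.02]
(410, array([-0.017, -0.027,  0.096]), (array([0.50303192, 0.24972475]), np.float64(0.05474564637563902)))
```

View pics/s1.png

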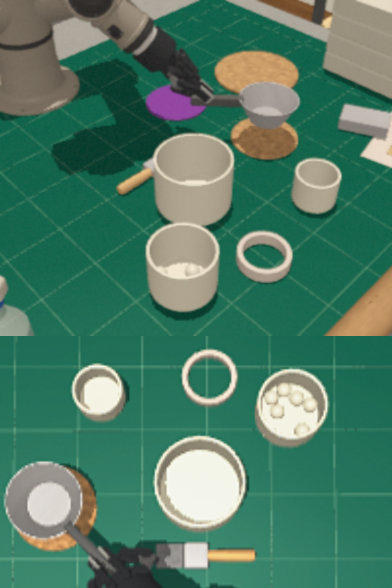

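The top view shows six balls in the medium jar (290,405), and the empty cup is above the small cork mat, centred within 2 mm. Setting it down.

```bash
python3 - <<'E'
from chk import *
Y=np.radians(45)
r.move_straight(*P(MAT+[0,0,.012],Rz(Y)),speed=.1);st('near')
print(r.move_straight(*P(MAT-[0,0,.001],Rz(Y)),speed=.02,max_force=6));st('down')
command_gripper(.03,20);st('half');command_gripper(.06);st('open')
p,q=P(MAT+[0,0,.12],Rz(Y));r.move_straight(p,q,speed=.12);st('away')
r.movej([-.4,.0,1.6,.3,1.3,-.3]) if 0 else None
r.hold(.3);im,d=snap('top');print(rim(d,im,MAT,.055))
a,_=snap('scene')
x=np.vstack([cv2.resize(a[80:320,200:480],(560,480)),cv2.resize(im[60:260,200:480],None,fx=2,fy=2)]);cv2.imwrite('pics/e.png',cv2.resize(x,None,fx=.67,fy=.67)[...,::-1])
E
```

```text
near 18.56 [0.421 0.168 0.061] 0.0126 [-0.6  0.4 -1.2] [-0.54  0.48  0.02]
False
down 19.36 [0.421 0.168 0.048] 0.0126 [-1.1 -0.6  1.7] [-0.11  0.16  0.06]
half 19.68 [0.421 0.168 0.048] 0.0302 [-0.4 -0.5 -0.1] [-0.27  0.23 -0.01]
open 20.07 [0.421 0.168 0.048] 0.0598 [-0.2 -0.2 -0.2] [-0.21  0.23 -0.  ]
away 21.23 [0.421 0.168 0.169] 0.0599 [-0.4  0.4 -0.1] [-0.27  0.28 -0.04]
(449, array([-0.011, -0.018,  0.048]), (array([0.50305386, 0.2498041 ]), np.float64(0.0540905897849346)))
```

View pics/e.png

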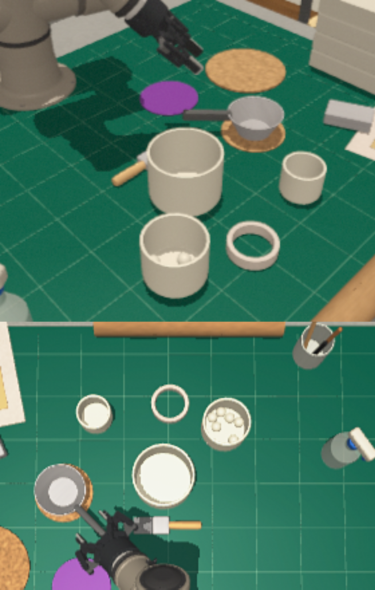

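The cup stands upright and centred on the small cork mat (upper crop 255,120), with the gripper clear of it. All six balls are in the medium jar, and nothing else has moved.

```bash
python3 -c "
from h import *
print(r.finish_job())"
```

```text
the job is handed in; nothing more can be done
None
```

I handed the job in at about 22 s of robot time: all six balls are in the medium jar, and the empty cup stands upright on the small cork mat, centred to within about 1 mm.

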